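# Butt the shoe against the stop and set the knurled cap a quarter turn off its seat

### The job

On the racquet head-support jig, first slide the loose orange shoe along the plate until its nose butts flush and square against the black stop, closing the gap. Then screw the knurled brass cap above the stop clockwise until it bottoms out, back it off a quarter turn so that the shoe stays captive but free to slide, and finish still holding the cap in the gripper there (do not let go). Leave the shoe flush, and leave the mug, pliers and clamp where they are.

Things in the scene. Friction and masses are not known exactly. Their poses are not given: they have to be found in the camera images.
- jig: fixed grey steel plate 130 (x) x 230 (y) x 10 mm; origin at the centre of its underside on the counter, z up. Towards -y it carries a rigid black stop block, 70 (x) x 60 (y) mm, reaching 32 mm above the counter; its front face looks to the jig's +y at y = -40 mm. The cap's vertical axis is at x = 0, y = -60 mm.
- stop_face (a point): centre of the stop's front face, 21 mm above the counter, axes as the jig's (+y points out of the face, towards the shoe)
- shoe_grip (a point): loose orange shoe (about 180 g) on the plate: centre of its tall part, 50 (x) x 60 (y) x 36 mm high, 28 mm above the counter; two black pads 6 mm high on top. From it a low nose, 50 wide, 30 long, 22 high, reaches to the shoe's -y. Flat sides 50 mm apart can be pinched from above. z up, axes as the shoe's. Starts 14 to 38 mm off the stop, a little askew.
- shoe_nose (a point): centre of the flat end face of the shoe's nose (60 mm ahead of shoe_grip along the shoe's -y, 11 mm above the plate), axes as the shoe's; the face looks to the shoe's -y and meets the stop's face when the gap is closed
- cap: brass cap; this frame rises and sinks with the thread but does not turn. Origin on the axis at the underside of the flange, 34 mm above the counter when bottomed. Flange 52 mm diameter, 5 mm thick; over it the knurled round grip, 38 mm diameter, 32 mm high, closed flat top. The flange reaches 6 mm over the flush shoe's nose, clearing it by 2 mm or more.
- cap_grip (a point): the point on the cap's vertical axis half-way up its knurled grip: 16 mm above the top of the flange and 16 mm below the top of the cap; 55 mm above the counter when bottomed out
- cap_turn (a joint): how far the cap is unscrewed, rad: 0 = bottomed (hard stop), grows counter-clockwise seen from above; 2 to 2.8 at the start (two grasps or so). Clockwise screws it down, 1 mm per rad. Friction 0.08 N m keeps it where left. The white radial line on its top points to the shoe (jig +y) at 0, to jig -x when a quarter turn (1.57) backed off.
- mug: bystander: green ceramic mug of grommet pegs, 80 mm diameter, 90 mm high (pegs to 110 mm), origin at the centre of its underside
- plier: bystander: nickel-plated flat-nose pliers lying flat, about 160 long, 52 wide and 12 mm high, origin on the counter near the middle, jaws to its +x
- clamp: bystander: steel starting clamp lying flat, about 125 x 70 x 30 mm high, origin on the counter under its jaws, handles to its -x
Things that resemble listed ones, but are neither listed nor needed, are in the scene too. Of the things shaped like the part that bears shoe_grip, the orange one is meant.

How it is judged:
By the outcome, as a careful person would: the job done as asked, in the order asked, and still so for the second after the job is handed in, while the arm keeps its last pose, push and grip.
It also fails if it takes over 56 s, if anything falls off the work surface, if the arm or the gripper's body presses on something with over 40 N, if the wrist force passes 120 N, or if a joint passes its speed limit or range.

### The arm

A 7-joint arm with a two-finger parallel gripper is mounted at the origin on the work surface. World frame = base frame: x ahead of the robot, y to its left, z up, the work surface at z = 0. Lengths are in m, angles in rad, forces in N, time in s.
With the tool pointing down it reaches from about 0.4 to 0.85 m from the base axis. Payload 4.5 kg.
Tool frame: the origin (TCP) lies midway between the tips of the shut fingers; the grasp point (between the pads) lies 19 mm behind it; z points along the fingers, y is the direction in which the jaws open and shut (so a half turn about z gives the same grasp; the last joint's range is limited). The gripper opens to 88 mm and grips with 3 to 60 N. Pads are 18 mm wide; open, the fingers measure 123 mm over their backs; the gripper's body (75 mm by 187 mm) begins 45 mm behind the grasp point.
Start: joints at [-1.295, 0.689, -0.195, 1.565, 0.157, 0.902, -0.215], TCP at [0.15, 0.607, 0.239] pointing down, gripper open.
Joint ranges: [-3.01, 3.01], [-0.46, 2.08], [-1.47, 1.51], [0.13, 2.56], [-1, 4.14], [0.04, 2.09], [-2.66, 2.66]. Speed limits (rad/s): [2.57, 2.57, 3.14, 3.14, 3.14, 3.14, 3.14].

### API

Orientations are given as a unit quaternion [x, y, z, w].
In Python, from plant import get_state, snapshot, finish_job, find_in gives the robot as it stands.
- The arm moves only by the shell command python3 -m creep 'ROWS' [OPENING] [FORCE]. ROWS is JSON, one flat list of numbers, 6 for each row, row after row: the shift along the tool's x, y, z in mm, then the turn, a rotation vector about the tool's x, y, z in degrees. In form: [tx, ty, tz, wx, wy, wz, tx, ty, tz, wx, wy, wz, ...]. A call has 1 to 5 rows; each row shifts and turns the pose as measured when the row begins, along the tool's axes as they then stand; what a row does not reach is not made up. A row lasts 1/12 s, in which the tool goes at most 41.7 mm and 7.16 degrees, less where a joint would pass 70% of its speed; a pose out of reach is approached as far as the arm can. A call is refused whole if a number of a shift passes 41.7 or a number of a turn 7.16, either way. A call with a gripper value outside its range is refused whole. OPENING is the finger opening in mm, from 0 to 88.1, set as the call begins (- or left out, the last holds). The fingers move at their own pace and stop on an object; FORCE is the grip in N (left out, the last holds). Time passes only in rows, so rows that do not move let the fingers close. It gives the time, the measured TCP pose, the force and the opening at its end, in the units of the state.
- get_state(): the state, without advancing time (a new reading comes with each control period).
- snapshot(name): name is "scene" or "top"; returns a dict with "color" (420x560x3 uint8, red, green, blue), "intrinsics" (3x3 intrinsics, pixels), "extrinsics" (4x4, takes a point from world to camera coordinates). Camera axes: x right, y down, z forward; pixel columns grow to the right and rows downward; lengths in m; the calibration is good to about 2 mm. A picture is of the moment at which its call begins. There is no depth.
- finish_job(): hands the job in, once; it reports no verdict.
Trained networks look in the newest picture that a camera, given by its name, has taken for a name from the list of things; names that differ only in an ending like _2 or _b are one class to them, and where a whole thing is asked for, a point or a joint stands for the part that bears it (a point fixed in the world has none). Each returns a list of dicts, best first, with "score" (0 to 1); they miss things now and then, are a little off and sometimes report something else, mostly with a low value. They report only what shows in the picture. A call takes as long as a camera call. They do not tell look-alikes from the thing itself.
- find_in(thing, camera): "xy" ([column, row] in pixels, amid what is visible of it).
The state is a dict: "clock": time; "q": joint angles; "qd": joint speeds; "joint_torque": joint torques, N m; "tool_pos": TCP position; "eef_rot": TCP orientation; "contact_force": force on the tool from outside, world axes, zero at the start; "moment": the same for the moment, N m; "opening": opening from 0.0 (shut) to 1.0 (fully open).
Only numpy, scipy, OpenCV 4.12 (cv2) and the standard library are available. Lean on these libraries where they do the work, as an engineer would, in place of code of your own. Each camera call takes 0.05 s, during which the arm holds its last target.

## Working session

There is one attempt and no reset: what is moved stays moved. The work goes in short steps, Python scripts to look and compute and a shell command to move; the robot and the scene stay as the last step left them, time stands still between calls to the robot, and variables do not carry over. Pictures are saved under pics/ and viewed, and the job is handed in when it is done.

```bash
ls; mkdir -p pics
python3 - <<'E'
from plant import *
import cv2
for n in ["scene","top"]:
    s=snapshot(n); cv2.imwrite(f"pics/{n}0.png",s["color"][:,:,::-1])
    print(n,s["intrinsics"],s["extrinsics"])
    for t in ["jig","shoe_grip","shoe_nose","cap","cap_grip","stop_face","mug","plier","clamp"]:
        try: print(t,[(r["xy"],round(r["score"],2)) for r in find_in(t,n)][:4])
        except Exception as e: print(t,e)
print(get_state())
E
```

```text
pics
scene [[419.12363319   0.         287.02476845]
 [  0.         419.12363319 205.71812613]
 [  0.           0.           1.        ]] [[ 0.59102607  0.80664968 -0.00211631 -0.33582646]
 [ 0.47063521 -0.3469592  -0.81124707 -0.20775518]
 [-0.65512646  0.47847216 -0.58469968  1.36792013]
 [ 0.          0.          0.          1.        ]]
jig [([299.6, 232.3], 0.6)]
shoe_grip [([323.6, 215.8], 0.88), ([277.6, 192.8], 0.72), ([89.4, 269.5], 0.57), ([306.8, 167.4], 0.56)]
shoe_nose [([277.8, 191.5], 0.91), ([323.9, 214.8], 0.83), ([301.1, 167.9], 0.83)]
cap [([294.9, 228.6], 0.68)]
cap_grip [([293.5, 229.1], 0.72)]
stop_face [([300.8, 238.8], 0.61)]
mug [([395.3, 158.1], 0.76), ([324.3, 214.5], 0.3)]
plier [([155.0, 346.6], 0.66)]
clamp [([91.6, 267.2], 0.74)]
top [[465.68535637   0.         277.05447013]
 [  0.         465.68535637 215.81507937]
 [  0.           0.           1.        ]] [[-0.05903229 -0.99822917 -0.00732847  0.02584579]
 [-0.97177658  0.05914453 -0.22836858  0.55838516]
 [ 0.22839761 -0.00635948 -0.97354717  1.32209848]
 [ 0.          0.          0.          1.    
[... 431 characters left out ...]
': array([-1.29519772,  0.68907517, -0.19461139,  1.56533487,  0.15728285,
        0.90250566, -0.21509347]), 'qd': array([-2.62309541e-03,  3.39257960e-04, -1.15985049e-03, -1.09874605e-03,
       -1.09541110e-03,  1.27778456e-03,  2.52921696e-06]), 'joint_torque': array([-2.56898484e-04, -5.27508867e+01, -1.26693305e+00, -1.53747118e+01,
       -5.17926668e-02, -6.73109225e-04,  4.02853243e-05]), 'tool_pos': array([0.14962315, 0.60683001, 0.23874919]), 'eef_rot': array([ 1.20589435e-01,  9.92702467e-01,  3.03162293e-05, -9.35846900e-06]), 'contact_force': array([ 0.37686011, -0.10302343,  0.33900302]), 'moment': array([-0.01229941,  0.03036644, -0.0238789 ]), 'opening': 0.9996051458337841}
```

Run:
```python
import cv2
a=cv2.imread("pics/top0.png");cv2.imwrite("pics/top0c.png",cv2.resize(a[140:320,170:370],None,fx=4,fy=4,interpolation=cv2.INTER_CUBIC)[:600*1][:600] if 0 else cv2.resize(a[150:300,180:380],None,fx=4,fy=4,interpolation=cv2.INTER_CUBIC))
a=cv2.imread("pics/scene0.png");cv2.imwrite("pics/scene0c.png",cv2.resize(a[130:280,220:420],None,fx=4,fy=4,interpolation=cv2.INTER_CUBIC))
```

```text
(no output)
```

View pics/top0.png

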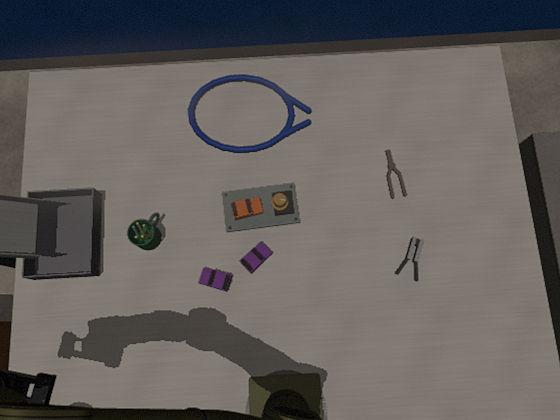

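View pics/top0c.png

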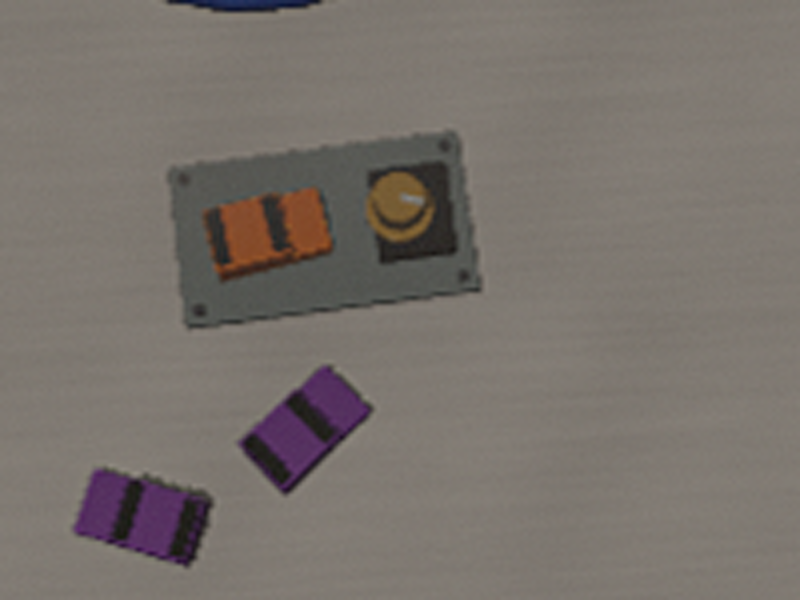

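View pics/scene0.png

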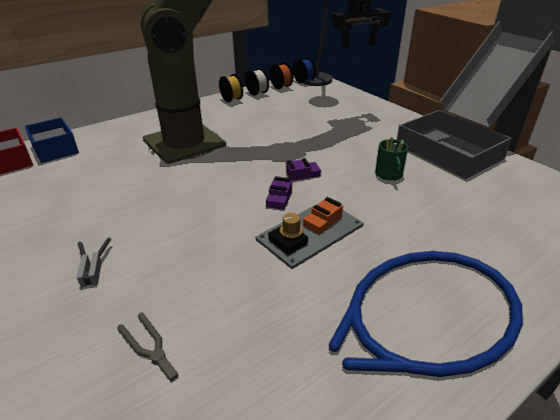

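View pics/scene0c.png

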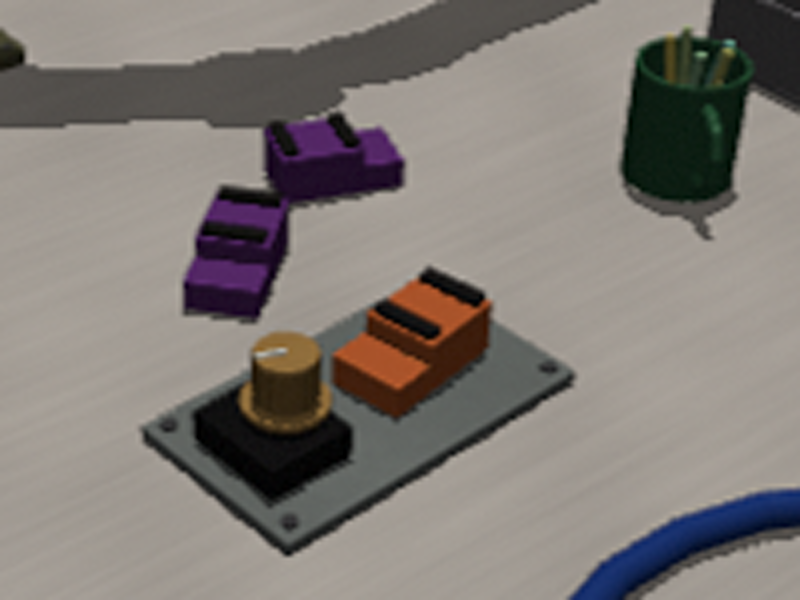

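The top view shows the orange shoe on the plate around (248,207), left of the stop. The brass cap is at (280,202) with its white line pointing right. The purple shoes at (256,257) and (215,279) are decoys. Next I fit the poses by silhouette in both views.

```bash
cat > h.py <<'E'
import numpy as np, cv2
from scipy.optimize import minimize
from plant import *
from scipy.spatial.transform import Rotation as R
def shots(tag):
    o={}
    for n in ["scene","top"]:
        o[n]=snapshot(n); cv2.imwrite(f"pics/{n}_{tag}.png",o[n]["color"][:,:,::-1])
        im=o[n]["color"][:,:,::-1]
        c=im[130:280,220:420] if n=="scene" else im[150:300,180:380]
        cv2.imwrite(f"pics/{n}_{tag}c.png",cv2.resize(c,None,fx=4,fy=4,interpolation=cv2.INTER_CUBIC))
    return o
def proj(s,P):
    P=np.asarray(P); E=s["extrinsics"]; c=P@E[:3,:3].T+E[:3,3]; u=c@s["intrinsics"].T
    return u[:,:2]/u[:,2:]
def T(p,P):
    x,y,a=p; P=np.asarray(P,float); c,s_=np.cos(a),np.sin(a)
    return np.c_[x+c*P[:,0]-s_*P[:,1], y+s_*P[:,0]+c*P[:,1], P[:,2]]
def box(x0,x1,y0,y1,z0,z1): return np.array([[x,y,z] for x in (x0,x1) for y in (y0,y1) for z in (z0,z1)])
def cyl(y,r,z0,z1):
    t=np.linspace(0,2*np.pi,48,endpoint=False); return np.array([[r*np.cos(k),y+r*np.sin(k),z] for k in t for z in (z0,z1)])
K=4
def sil(s,hulls):
    m=np.zeros((420*K,560*K),np.uint8)
    for h in hulls:
        q=cv2.convexHull(((proj(s,h)+.5)*K-.5).astype(np.float32)).round().astype(np.int32)
        cv2.fillConvexPoly(m,q,1)
    return m
def up(mask): return (cv2.resize(mask.astype(np.float32),None,fx=K,fy=K,interpolation=cv2.INTER_LINEAR)>.5).astype(np.uint8)
def fit(o,masks,model,p0,step):
    M={n:up(masks[n]) for n in masks}
    def cost(p):
        return sum((1-(lambda a,b:(a&b).sum()/max(1,(a|b).sum()))(sil(o[n],model(p)),M[n])) for n in M)
    best=None
    for k in range(2):
        r=minimize(cost,p0,method="Nelder-Mead",options=dict(initial_simplex=np.vstack([p0]+[np.array(p0)+np.eye(len(p0))[i]*step[i] for i in range(len(p0))]),xatol=1e-4,fatol=1e-4,maxiter=250)); p0=r.x; step=[-t/2 for t in step]
    return r.x,r.fun
def shoe_model(p): # origin shoe_grip xy
    return [T(p,box(-.025,.025,-.03,.03,.01,.046)),T(p,box(-.025,.025,-.06,-.03,.01,.032))]
def hsv(s): return cv2.cvtColor(s["color"],cv2.COLOR_RGB2HSV).astype(int)
def orange(s,roi):
    h=hsv(s); m=(h[...,0]<13)&(h[...,1]>150)&(h[...,2]>60)
    z=np.zeros_like(m); a,b,c,d=roi; z[a:b,c:d]=m[a:b,c:d]; return z
E
python3 - <<'E'
from h import *
o=shots("1")
for n,pts in dict(scene=[(323,215),(291,224),(288,240),(330,240),(310,260),(292,232)],top=[(248,207),(280,202),(260,204),(260,190),(280,212),(290,230),(240,225)]).items():
    h=hsv(o[n])
    for c,r in pts: print(n,(c,r),o[n]["color"][r,c],h[r,c])
    E=o[n]["extrinsics"]; print("cam",-E[:3,:3].T@E[:3,3])
E
```

```text
scene (323, 215) [70 34 18] [  9 189  70]
scene (291, 224) [53 39 19] [ 18 164  53]
scene (288, 240) [17 13 15] [165  60  17]
scene (330, 240) [ 99 103  99] [ 60  10 103]
scene (310, 260) [165 158 150] [ 16  23 165]
scene (292, 232) [49 38 19] [ 19 156  49]
cam [ 1.19241977 -0.45569996  0.63057097]
top (248, 207) [45 46 46] [90  6 46]
top (280, 202) [115  89  48] [ 18 149 115]
top (260, 204) [117  65  39] [ 10 170 117]
top (260, 190) [88 90 83] [39 20 90]
top (280, 212) [43 40 37] [15 36 43]
top (290, 230) [128 122 115] [ 16  26 128]
top (240, 225) [83 85 80] [42 15 85]
cam [2.42187222e-01 1.18246189e-03 1.41483226e+00]
```

```bash
cat >> h.py <<'E'
def roi(m,r):
    z=np.zeros_like(m); a,b,c,d=r; z[a:b,c:d]=m[a:b,c:d]; return z
def big(m):
    n,l,st,_=cv2.connectedComponentsWithStats(m.astype(np.uint8),connectivity=4); return l==1+np.argmax(st[1:,4])
def hullfill(m):
    c=np.argwhere(m)[:,::-1].astype(np.int32); z=np.zeros(m.shape,np.uint8); cv2.fillConvexPoly(z,cv2.convexHull(c),1); return z>0
def shoemask(s,r):
    h=hsv(s); org=(h[...,0]<14)&(h[...,1]>140)&(h[...,2]>25); org=big(roi(org,r)|False)|roi(org,r)
    dark=(s["color"].max(2)<62)&(h[...,1]<90)
    near=cv2.dilate(roi(org,r).astype(np.uint8),np.ones((7,7)))>0
    m=big(cv2.morphologyEx((roi(org,r)|(dark&near)).astype(np.uint8),cv2.MORPH_CLOSE,np.ones((3,3))))
    return m
def shoe_model2(p):
    return shoe_model(p)+[T(p,box(-.025,.025,.019,.03,.046,.052)),T(p,box(-.025,.025,-.03,-.019,.046,.052))]
def brass(s,r):
    h=hsv(s); return big(cv2.morphologyEx(roi((h[...,0]>=14)&(h[...,0]<26)&(h[...,1]>90),r).astype(np.uint8),cv2.MORPH_CLOSE,np.ones((3,3))))
def platemask(s,r):
    c=s["color"].astype(int); m=(c[...,0]<=c[...,1]+1)&(c.max(2)>50); return hullfill(big(cv2.morphologyEx(roi(m,r).astype(np.uint8),cv2.MORPH_OPEN,np.ones((2,2)))))
def cap_model(p,z): return [T(p,cyl(-.06,.026,.034+z,.039+z)),T(p,cyl(-.06,.019,.039+z,.071+z))]
RT=(170,250,215,310); RS=(180,270,250,370)
def iou(a,b): return (a&b).sum()/max(1,(a|b).sum())
def fitjig(o,p0,st):
    pm=up(platemask(o["top"],RT)); bt=up(brass(o["top"],RT)); bs=up(brass(o["scene"],RS))
    def parts(p):
        c=cap_model(p[:3],p[3])
        return [1-iou(sil(o["top"],[T(p[:3],box(-.065,.065,-.115,.115,0,.01))]),pm),1-iou(sil(o["top"],c),bt),1-iou(sil(o["scene"],c),bs)]
    f=lambda p:sum(parts(p))
    for k in range(2):
        r=minimize(f,p0,method="Nelder-Mead",options=dict(initial_simplex=np.vstack([p0]+[np.array(p0)+np.eye(4)[i]*st[i] for i in range(4)]),xatol=5e-5,fatol=1e-4,maxiter=250)); p0=r.x; st=[-t/2 for t in st]
    return r.x,parts(r.x)
def jl(p,P): # world->jig
    c,s=np.cos(p[2]),np.sin(p[2]); d=np.array(P[:2])-p[:2]; return np.array([c*d[0]+s*d[1],-s*d[0]+c*d[1]])
def jw(p,P): return T(p,[[P[0],P[1],0]])[0,:2]
def ov(s,hs,name,c):
    im=cv2.resize(s["color"][:,:,::-1],None,fx=4,fy=4,interpolation=cv2.INTER_CUBIC).copy()
    for h in hs: cv2.polylines(im,[cv2.convexHull(((proj(s,h)+.5)*4-.5).astype(np.float32)).astype(np.int32)],True,(0,255,0),1)
    cv2.imwrite(name,im[c[0]*4:c[0]*4+600,c[1]*4:c[1]*4+800])
E
python3 - <<'E'
from h import *
o=shots("2")
pj,pp=fitjig(o,[.51,.03,.1,.0025],[.01,.01,.06,.002]); print("jig",pj,pp)
s0=[.5,.06,.15]
m={"top":shoemask(o["top"],(190,225,225,268)),"scene":shoemask(o["scene"],(190,235,300,346))}
print(m["top"].sum(),m["scene"].sum())
ps,f=fit(o,m,shoe_model2,s0,[.01,.01,.06]); print("shoe",ps,f)
for n in m:
    print(n,fit(o,{n:m[n]},shoe_model2,list(ps),[.004,.004,.04]))
nose=T(ps,[[0,-.06,0]])[0]; print("grip in jig",jl(pj,ps),"nose",jl(pj,nose),"rel yaw deg",np.degrees(ps[2]-pj[2]))
print("cap xy",jw(pj,(0,-.06)))
H=shoe_model2(ps)+cap_model(pj[:3],pj[3])+[T(pj[:3],box(-.065,.065,-.115,.115,0,.01)),T(pj[:3],box(-.035,.035,-.1,-.04,.01,.032))]
ov(o["top"],H,"pics/ovt2.png",(150,180)); ov(o["scene"],H,"pics/ovs2.png",(130,220))
np.save("jig.npy",pj); np.save("shoe.npy",ps)
E
```

```text
jig [0.60275383 0.04106872 0.10161849 0.00162141] [np.float64(0.050033982329188875), np.float64(0.0731331793687452), np.float64(0.04068857589984354)]
473 923
shoe [0.5  0.06 0.15] 2.0
top (array([0.5 , 0.06, 0.15]), np.float64(1.0))
scene (array([0.5 , 0.06, 0.15]), np.float64(1.0))
grip in jig [-0.1003033   0.02925735] nose [-0.09740154 -0.03067244] rel yaw deg 2.772056184931899Traceback (most recent call last):
  File "<stdin>", line 11, in <module>
  File "h.py", line 76, in jw
    def jw(p,P): return T(p,[[P[0],P[1],0]])[0,:2]
                        ~^^^^^^^^^^^^^^^^^^^
  File "h.py", line 17, in T
    x,y,a=p; P=np.asarray(P,float); c,s_=np.cos(a),np.sin(a)
    ^^^^^
ValueError: too many values to unpack (expected 3)
```

```bash
sed -i 's/x,y,a=p;/x,y,a=p[:3];/' h.py
cat > m.py <<'E'
from h import *
import sys
def measure(tag,p0j=None,s0=None,dojig=True):
    o=shots(tag)
    pj=np.load("jig.npy")
    if dojig:
        pj,pp=fitjig(o,list(p0j if p0j is not None else pj),[.01,.01,.06,.002]); print("jig",pj.round(4),np.round(pp,3))
    m={"top":shoemask(o["top"],(185,225,220,275)),"scene":shoemask(o["scene"],(190,235,296,346))}
    s0=list(np.load("shoe.npy") if s0 is None else s0)
    ps,f=fit(o,m,shoe_model2,s0,[.01,.01,.06]); print("shoe",ps.round(4),round(f,3))
    for n in m:
        q,f=fit(o,{n:m[n]},shoe_model2,list(ps),[.004,.004,.04]); print(n,q.round(4),round(f,3))
    nose=T(ps,[[0,-.06,0]])[0]; print("grip in jig mm",jl(pj,ps)*1e3,"nose",jl(pj,nose)*1e3,"rel yaw deg",np.degrees(ps[2]-pj[2]))
    print("cap xy",jw(pj,(0,-.06)))
    H=shoe_model2(ps)+cap_model(pj[:3],pj[3])+[T(pj[:3],box(-.065,.065,-.115,.115,0,.01)),T(pj[:3],box(-.035,.035,-.1,-.04,.01,.032))]
    ov(o["top"],H,f"pics/ovt{tag}.png",(150,180)); ov(o["scene"],H,f"pics/ovs{tag}.png",(130,220))
    return o,pj,ps
E
python3 - <<'E'
from m import *
o,pj,ps=measure("3",None if 0 else [.6027,.041,.1,.0016],[.59,.085,.15])
np.save("jig.npy",pj); np.save("shoe.npy",ps)
E
```

```text
Traceback (most recent call last):
  File "m.py", line 5, in measure
    pj=np.load("jig.npy")
FileNotFoundError: [Errno 2] No such file or directory: 'jig.npy'
```

Run:
```python
import cv2,numpy as np
a=cv2.imread("pics/ovt3.png");b=cv2.imread("pics/ovs3.png")
cv2.imwrite("pics/ov3.png",np.vstack([a[80:380],b[280:580]]) )
```

```text
[ WARN:0@0.014] global loadsave.cpp:275 findDecoder imread_('pics/ovt3.png'): can't open/read file: check file path/integrity
[ WARN:0@0.014] global loadsave.cpp:275 findDecoder imread_('pics/ovs3.png'): can't open/read file: check file path/integrity
Traceback (most recent call last):
TypeError: 'NoneType' object is not subscriptable
```

Run:
```python
import numpy as np
np.save("jig.npy",np.array([.6027,.041,.1,.0016]))
from m import *
o,pj,ps=measure("3",[.6027,.041,.1,.0016],[.59,.085,.15])
np.save("jig.npy",pj); np.save("shoe.npy",ps)
a=cv2.imread("pics/ovt3.png");b=cv2.imread("pics/ovs3.png")
cv2.imwrite("pics/ov3.png",np.vstack([a[80:380],b[280:580]]) )
```

```text
jig [0.6028 0.041  0.1021 0.0014] [0.051 0.07  0.038]
shoe [0.5982 0.0971 0.1983] 0.228
top [0.5977 0.0974 0.1909] 0.137
scene [0.5983 0.0948 0.2065] 0.081
grip in jig mm [ 1.20830912 56.34469521] nose [ 6.97311963 -3.37772068] rel yaw deg 5.513493705662221
cap xy [ 0.60888628 -0.01873192]
```

View pics/ov3.png

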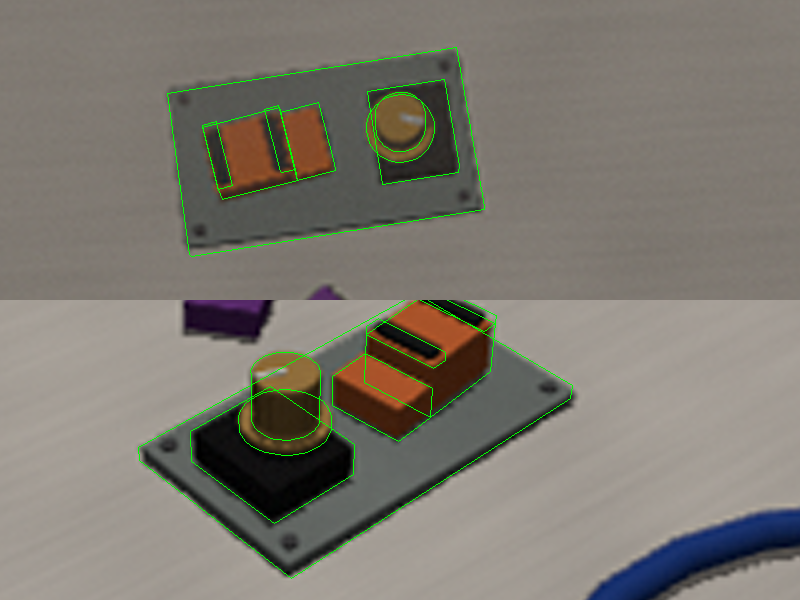

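Overlay outlines sit tightly on the shoe, plate, stop and cap. The gap is about 36.6 mm and the yaw about 5.5°. Next is a helper that converts world targets into tool-frame moves.

```bash
cat > go.py <<'E'
import numpy as np,sys
from plant import get_state
from scipy.spatial.transform import Rotation as R
def go(t,yawdeg):
    """target TCP xyz, tool-y heading in world deg (mod 180)"""
    s=get_state(); A=R.from_quat(s["eef_rot"]); M=A.as_matrix()
    d=M.T@(np.array(t)-s["tool_pos"])*1e3
    best=None
    for y in (yawdeg,yawdeg+180):
        a=np.radians(y); Y=np.array([np.cos(a),np.sin(a),0]); Z=np.array([0,0,-1.]); X=np.cross(Y,Z)
        rv=np.degrees((A.inv()*R.from_matrix(np.c_[X,Y,Z])).as_rotvec())
        if best is None or np.linalg.norm(rv)<np.linalg.norm(best): best=rv
    print("clk",round(s["clock"],2),"pos",s["tool_pos"].round(4),"yhead",np.degrees(np.arctan2(M[1,1],M[0,1])).round(2),"q7",s["q"][6].round(2),"q",s["q"].round(2))
    print("F",s["contact_force"].round(1),"M",s["moment"].round(3),"open",(s["opening"]*88.1).round(1))
    print("TODO mm",d.round(1),"deg",best.round(2))
if __name__=="__main__":
    a=[float(v) for v in sys.argv[1:]]; go(a[:3],a[3])
E
cat > shoepos.txt <<'E'
hover .598 .0968 .14 heading 11.3
E
python3 go.py .598 .0968 .2 11.3
python3 -m creep '[-31,-21,0,0,0,0,-31,-21,0,0,0,0,-31,-21,0,0,0,0,-31,-21,0,0,0,0,-31,-21,0,0,0,0]' 88; python3 go.py .598 .0968 .2 11.3
```

```text
clk 1.4 pos [0.1496 0.6068 0.2387] yhead 76.15 q7 -0.22 q [-1.3   0.69 -0.19  1.57  0.16  0.9  -0.22]
clock: 1.82
tool_pos: [0.269, 0.4729, 0.2374]
eef_rot: [0.111, 0.994, 0.005, -0.004]
contact_force: [0.7, 0.0, 1.2]
opening: 0.997
clk 1.82 pos [0.269  0.4729 0.2374] yhead 77.26 q7 0.04 q [-0.99  0.59 -0.23  1.82  0.17  0.75  0.04]Traceback (most recent call last):
  File "go.py", line 17, in <module>
    a=[float(v) for v in sys.argv[1:]]; go(a[:3],a[3])
                                        ~~^^^^^^^^^^^^
  File "go.py", line 14, in go
    print("F",s["contact_force"].round(1),"M",s["moment"].round(3),"open",(s["opening"]*88.1).round(1))
                                                                          ^^^^^^^^^^^^^^^^^^^^^^^^^
AttributeError: 'float' object has no attribute 'round'
Traceback (most recent call last):
  File "go.py", line 17, in <module>
    a=[float(v) for v in sys.argv[1:]]; go(a[:3],a[3])
                                        ~~^^^^^^^^^^^^
  File "go.py", line 14, in go
    print("F",s["contact_force"].round(1),"M",s["moment"].round(3),"open",(s["opening"]*88.1).round(1))
                                                                          ^^^^^^^^^^^^^^^^^^^^^^^^^
AttributeError: 'float' object has no attribute 'round'
```

```bash
sed -i 's/(s\["opening"\]\*88.1).round(1)/round(s["opening"]*88.1,1)/' go.py
python3 -m creep '[-31,-20,0,0,0,4,-31,-20,0,0,0,4,-31,-20,0,0,0,4,-31,-20,0,0,0,4,-31,-20,0,0,0,4]' ; python3 go.py .598 .0968 .2 11.3
```

```text
clock: 2.23
tool_pos: [0.3841, 0.3187, 0.236]
eef_rot: [0.289, 0.957, 0.006, -0.004]
contact_force: [0.9, 0.9, -0.7]
opening: 1.003
clk 2.23 pos [0.3841 0.3187 0.236 ] yhead 56.42 q7 0.09 q [-0.68  0.53 -0.15  1.95  0.1   0.66  0.09]
F [ 0.9  0.9 -0.7] M [ 0.012 -0.059  0.002] open 88.3
TODO mm [-301.3  -66.9   32.1] deg [ 0.3  -0.8  45.12]
```

```bash
python3 -m creep '[-37,-5,2,0,0,6,-37,-3,2,0,0,6,-37,0,2,0,0,6,-37,3,2,0,0,6,-37,6,2,0,0,6]' 72 ; python3 go.py .598 .0968 .15 11.3
```

```text
clock: 2.65
tool_pos: [0.5179, 0.1776, 0.225]
eef_rot: [0.537, 0.844, 0.006, -0.005]
contact_force: [0.3, 0.2, -0.2]
opening: 0.815
clk 2.65 pos [0.5179 0.1776 0.225 ] yhead 25.07 q7 0.04 q [-0.4   0.6  -0.01  1.83 -0.01  0.71  0.04]
F [ 0.3  0.2 -0.2] M [-0.059  0.054  0.054] open 71.8
TODO mm [-108.3   37.9   73.6] deg [ 0.19 -0.89 13.77]
```

```bash
python3 -m creep '[-27,11,16,0,0,4,-27,13,16,0,0,4,-27,14,16,0,0,3,-24,13,16,0,0,2,0,0,0,0,0,0]' 72 ; python3 go.py .598 .0968 .10 11.3
```

```text
clock: 3.07
tool_pos: [0.6111, 0.0814, 0.1588]
eef_rot: [0.64, 0.768, 0.007, -0.0]
contact_force: [-0.3, -1.4, -0.7]
opening: 0.817
clk 3.07 pos [0.6111 0.0814 0.1588] yhead 10.41 q7 0.03 q [-0.23  0.77  0.04  1.68 -0.06  0.68  0.03]
F [-0.3 -1.4 -0.7] M [-0.187  0.064  0.042] open 72.0
TODO mm [ 16.9 -10.8  58.8] deg [ 0.63 -0.54 -0.88]
```

```bash
python3 -m creep '[13,-9,20,0.5,-0.5,-0.5,4,-2,20,0,0,0,0,0,10,0,0,0,0,0,0,0,0,0]' 72 ; python3 go.py .598 .0968 .015 11.3
```

```text
clock: 3.4
tool_pos: [0.5995, 0.0944, 0.1072]
eef_rot: [0.638, 0.77, 0.002, 0.002]
contact_force: [-0.1, -0.0, 0.6]
opening: 0.816
clk 3.4 pos [0.5995 0.0944 0.1072] yhead 10.67 q7 0.01 q [-0.26  0.84  0.04  1.74 -0.06  0.56  0.01]
F [-0.1 -0.   0.6] M [-0.078  0.038  0.097] open 71.9
TODO mm [ 2.7 -1.4 92.2] deg [ 0.27  0.02 -0.63]
```

Run:
```python
from h import *
shots("4")
a=cv2.imread("pics/top_4c.png");b=cv2.imread("pics/scene_4c.png")
cv2.imwrite("pics/v4.png",np.vstack([a[:300],b[200:500]]))
```

```text
(no output)
```

View pics/v4.png

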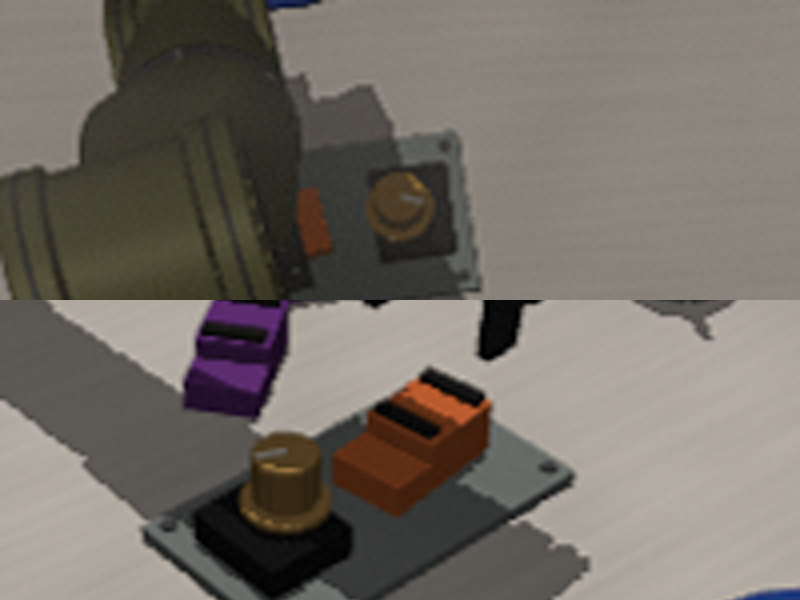

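The fingertips straddle the shoe from above, at about (500,350) and (375,303) in the lower half. The shoe is undisturbed, so I descend.

```bash
python3 -m creep '[2.5,-1.4,28,0,0,-0.6,0,0,28,0,0,0,0,0,22,0,0,0,0,0,5,0,0,0,0,0,0,0,0,0]' 72 ; python3 go.py .598 .0968 .015 11.3
```

```text
clock: 3.92
tool_pos: [0.6079, 0.0979, 0.0327]
eef_rot: [0.634, 0.773, 0.01, 0.008]
contact_force: [0.5, -0.4, 0.6]
opening: 0.819
clk 3.92 pos [0.6079 0.0979 0.0327] yhead 11.28 q7 0.02 q [-0.25  0.96  0.03  1.75 -0.06  0.41  0.02]
F [ 0.5 -0.4  0.6] M [-0.09   0.043  0.023] open 72.1
TODO mm [  0.8 -10.4  17.5] deg [ 1.46  0.03 -0.02]
```

```bash
python3 -m creep '[0.8,-10.4,0,1.4,0,0,0,0,0,0,0,0]' 72 ; python3 go.py .598 .0968 .015 11.3
```

```text
clock: 4.08
tool_pos: [0.5981, 0.0967, 0.0348]
eef_rot: [0.634, 0.773, 0.0, 0.001]
contact_force: [-0.4, 0.4, 0.2]
opening: 0.819
clk 4.08 pos [0.5981 0.0967 0.0348] yhead 11.27 q7 0.02 q [-0.25  0.95  0.03  1.76 -0.06  0.43  0.02]
F [-0.4  0.4  0.2] M [-0.093  0.039 -0.005] open 72.2
TODO mm [ 0.1 -0.1 19.8] deg [ 0.1   0.04 -0.03]
```

```bash
python3 -m creep '[0,0,10,0,0,0,0,-1,8,0.3,0,0,0,0,0,0,0,0]' 72 ; python3 go.py .598 .0968 .015 11.3
```

```text
clock: 4.33
tool_pos: [0.5995, 0.0969, 0.0191]
eef_rot: [0.634, 0.773, 0.001, 0.001]
contact_force: [0.2, 0.2, -0.2]
opening: 0.818
clk 4.33 pos [0.5995 0.0969 0.0191] yhead 11.26 q7 0.02 q [-0.25  0.98  0.03  1.75 -0.06  0.41  0.02]
F [ 0.2  0.2 -0.2] M [-0.1    0.021 -0.009] open 72.1
TODO mm [ 0.2 -1.5  4.1] deg [ 0.13  0.04 -0.04]
```

```bash
python3 -m creep '[0,-1.3,3.5,0,0,0,0,0,0,0,0,0,0,0,0,0,0,0,0,0,0,0,0,0,0,0,0,0,0,0]' 44 12 ; python3 go.py .598 .0968 .015 11.3
```

```text
clock: 4.75
tool_pos: [0.5979, 0.0966, 0.0149]
eef_rot: [0.634, 0.773, 0.0, 0.001]
contact_force: [-0.2, -0.2, -0.2]
opening: 0.565
clk 4.75 pos [0.5979 0.0966 0.0149] yhead 11.26 q7 0.02 q [-0.25  0.99  0.03  1.76 -0.06  0.4   0.02]
F [-0.2 -0.2 -0.2] M [-0.044  0.004 -0.063] open 49.8
TODO mm [ 0.2  0.1 -0.1] deg [ 0.1   0.04 -0.04]
```

```bash
python3 - <<'E'
from h import *; pj=np.load("jig.npy"); print(jw(pj,(.0007,.024)),jw(pj,(.0007,.020)))
E
python3 -m creep '[0,0,0,0,0,3,0,0,0,0,0,2.4,0,0,0,0,0,0]' 44 12 ; python3 go.py .6011 .0650 .0150 5.85
```

```text
[0.60102344 0.0649022 ] [0.60143102 0.06092302]
clock: 5.0
tool_pos: [0.5981, 0.0964, 0.0149]
eef_rot: [0.672, 0.741, 0.001, 0.001]
contact_force: [0.4, 0.5, -1.9]
opening: 0.568
clk 5.0 pos [0.5981 0.0964 0.0149] yhead 5.63 q7 -0.04 q [-0.26  0.99  0.05  1.76 -0.1   0.4  -0.04]
F [ 0.4  0.5 -1.9] M [-0.006  0.129 -0.   ] open 50.0
TODO mm [-31.6  -0.1  -0.1] deg [ 0.12  0.02 -0.22]
```

```bash
python3 -m creep '[-9,0,0,0,0,-0.2,-9,0,0,0,0,0,-8,0,0,0,0,0,0,0,0,0,0,0]' 44 12 ; python3 go.py .60105 .0650 .0150 5.85
```

```text
clock: 5.33
tool_pos: [0.601, 0.0685, 0.015]
eef_rot: [0.668, 0.744, 0.001, 0.001]
contact_force: [0.4, -0.3, -1.9]
opening: 0.566
clk 5.33 pos [0.601  0.0685 0.015 ] yhead 6.11 q7 -0.01 q [-0.21  0.99  0.04  1.76 -0.09  0.39 -0.01]
F [ 0.4 -0.3 -1.9] M [-0.138  0.042  0.045] open 49.8
TODO mm [-3.5 -0.3  0. ] deg [0.14 0.02 0.26]
```

```bash
python3 -m creep '[-3.5,-0.3,0,0,0,0.2,-2,0,0,0,0,0]' 44 12 ; python3 go.py .60143 .06092 .0150 5.85
python3 -m creep '[-1.5,0,0,0,0,0,-1.5,0,0,0,0,0]' 44 12 ; python3 go.py .60143 .06092 .0150 5.85
```

```text
clock: 5.5
tool_pos: [0.6012, 0.0611, 0.0149]
eef_rot: [0.67, 0.742, 0.0, 0.001]
contact_force: [-0.8, 1.0, 0.5]
opening: 0.564
clk 5.5 pos [0.6012 0.0611 0.0149] yhead 5.82 q7 0.0 q [-0.2   0.99  0.04  1.76 -0.08  0.39  0.  ]
F [-0.8  1.   0.5] M [ 0.096  0.164 -0.054] open 49.7
TODO mm [-0.2  0.2 -0.1] deg [ 0.11  0.04 -0.03]
clock: 5.67
tool_pos: [0.6014, 0.0595, 0.0149]
eef_rot: [0.67, 0.742, 0.001, -0.0]
contact_force: [-1.3, 4.5, 0.0]
opening: 0.563
clk 5.67 pos [0.6014 0.0595 0.0149] yhead 5.82 q7 0.0 q [-0.19  0.98  0.04  1.76 -0.08  0.39  0.  ]
F [-1.3  4.5  0. ] M [ 1.073  0.271 -0.101] open 49.6
TODO mm [ 1.4  0.2 -0.1] deg [ 0.11 -0.12 -0.03]
```

```bash
python3 -m creep '[-2,0,0,0,0,0]' 44 12 ; python3 go.py .60143 .06092 .0150 5.85
python3 -m creep '[-2.5,0,0,0,0,0]' 44 8 ; python3 go.py .60143 .06092 .0150 5.85
```

```text
clock: 5.75
tool_pos: [0.6013, 0.0596, 0.0149]
eef_rot: [0.67, 0.742, 0.002, -0.001]
contact_force: [-1.3, 5.5, 1.6]
opening: 0.567
clk 5.75 pos [0.6013 0.0596 0.0149] yhead 5.89 q7 0.01 q [-0.19  0.98  0.03  1.76 -0.08  0.39  0.01]
F [-1.3  5.5  1.6] M [ 0.909  0.315 -0.153] open 49.9
TODO mm [ 1.3  0.2 -0.1] deg [ 0.1  -0.27  0.04]
clock: 5.83
tool_pos: [0.6013, 0.0595, 0.015]
eef_rot: [0.669, 0.743, 0.003, -0.002]
contact_force: [-0.9, 5.3, 0.2]
opening: 0.564
clk 5.83 pos [0.6013 0.0595 0.015 ] yhead 5.99 q7 0.01 q [-0.19  0.98  0.03  1.76 -0.08  0.39  0.01]
F [-0.9  5.3  0.2] M [ 1.073  0.275 -0.185] open 49.7
TODO mm [ 1.4  0.3 -0. ] deg [ 0.09 -0.44  0.14]
```

```bash
python3 -m creep '[-5,0,0,0,0,0,-5,0,0,0,0,0]' 44 6 ; python3 go.py .60143 .06092 .0150 5.85
```

```text
clock: 6.0
tool_pos: [0.6029, 0.058, 0.015]
eef_rot: [0.667, 0.745, 0.007, -0.005]
contact_force: [-2.2, 9.1, -1.5]
opening: 0.57
clk 6.0 pos [0.6029 0.058  0.015 ] yhead 6.35 q7 0.02 q [-0.17  0.98  0.02  1.76 -0.08  0.39  0.02]
F [-2.2  9.1 -1.5] M [ 1.731  0.453 -0.091] open 50.2
TODO mm [ 3.  -1.1  0.1] deg [ 0.23 -0.99  0.5 ]
```

```bash
python3 -m creep '[0,0,0,0,0,0,0,0,0,0,0,0]' 44 3 ; python3 go.py .60143 .06092 .0150 5.85
python3 -m creep '[0,0,0,0,0,0,0,0,0,0,0,0,0,0,0,0,0,0]' 66; python3 go.py .6029 .058 .115 5.85
```

```text
clock: 6.17
tool_pos: [0.6029, 0.0585, 0.015]
eef_rot: [0.666, 0.746, 0.008, -0.005]
contact_force: [0.2, -0.0, -0.4]
opening: 0.572
clk 6.17 pos [0.6029 0.0585 0.015 ] yhead 6.45 q7 0.02 q [-0.17  0.98  0.02  1.76 -0.08  0.39  0.02]
F [ 0.2 -0.  -0.4] M [ 0.029  0.078 -0.025] open 50.4
TODO mm [ 2.5 -1.2  0.1] deg [ 0.24 -1.02  0.61]
clock: 6.42
tool_pos: [0.6035, 0.0559, 0.0153]
eef_rot: [0.667, 0.745, 0.007, -0.004]
contact_force: [-0.2, 0.0, -0.0]
opening: 0.745
clk 6.42 pos [0.6035 0.0559 0.0153] yhead 6.4 q7 0.02 q [-0.17  0.98  0.02  1.76 -0.08  0.39  0.02]
F [-0.2  0.  -0. ] M [-0.077  0.072  0.023] open 65.6
TODO mm [  3.5   0.2 -99.7] deg [ 0.28 -0.81  0.55]
```

```bash
python3 -m creep '[0,0,-15,0,0,0,0,0,-15,0,0,0]' 72;python3 go.py .602 .060 .15 5.85
python3 -m creep '[0,2,-15,0,0,0,0,0,-25,0,0,0,0,0,-30,0,0,0,0,0,-20,0,0,0]' 72; python3 go.py .602 .060 .15 5.85
```

```text
clock: 6.58
tool_pos: [0.6013, 0.0541, 0.0442]
eef_rot: [0.667, 0.745, 0.004, -0.005]
contact_force: [0.7, -0.1, 0.7]
opening: 0.814
clk 6.58 pos [0.6013 0.0541 0.0442] yhead 6.35 q7 0.02 q [-0.17  0.94  0.03  1.76 -0.08  0.45  0.02]
F [ 0.7 -0.1  0.7] M [-0.101  0.027 -0.055] open 71.7
TODO mm [   7.1    1.2 -105.7] deg [-0.04 -0.72  0.5 ]
clock: 6.92
tool_pos: [0.6021, 0.051, 0.14]
eef_rot: [0.668, 0.745, 0.002, -0.005]
contact_force: [0.0, 0.2, -0.1]
opening: 0.822
clk 6.92 pos [0.6021 0.051  0.14  ] yhead 6.25 q7 0.02 q [-0.18  0.79  0.05  1.72 -0.07  0.64  0.02]
F [ 0.   0.2 -0.1] M [-0.119 -0.031  0.021] open 72.4
TODO mm [ 9.1  0.8 -9.9] deg [-0.22 -0.58  0.4 ]
```

Run:
```python
from m import *
o=shots("5"); pj=np.load("jig.npy")
m={"scene":shoemask(o["scene"],(190,250,280,346))}
print(m["scene"].sum())
s0=[*jw(pj,(.0007,.02)),pj[2]]
ps,f=fit(o,m,shoe_model2,s0,[.004,.004,.04]);print(ps,f,"jig",jl(pj,ps)*1e3,jl(pj,T(ps,[[0,-.06,0]])[0])*1e3,np.degrees(ps[2]-pj[2]))
H=shoe_model2(ps)
ov(o["scene"],H,"pics/ovs5.png",(130,220))
a=cv2.imread("pics/top_5c.png");b=cv2.imread("pics/ovs5.png")
cv2.imwrite("pics/v5.png",np.vstack([a[:300],b[200:500]]))
```

```text
900
[0.60673041 0.05950385 0.25195892] 0.17708271743629156 jig [ 5.82719673 18.04823696] [ 14.78675762 -41.27904402] 8.587870158171516
```

View pics/v5.png

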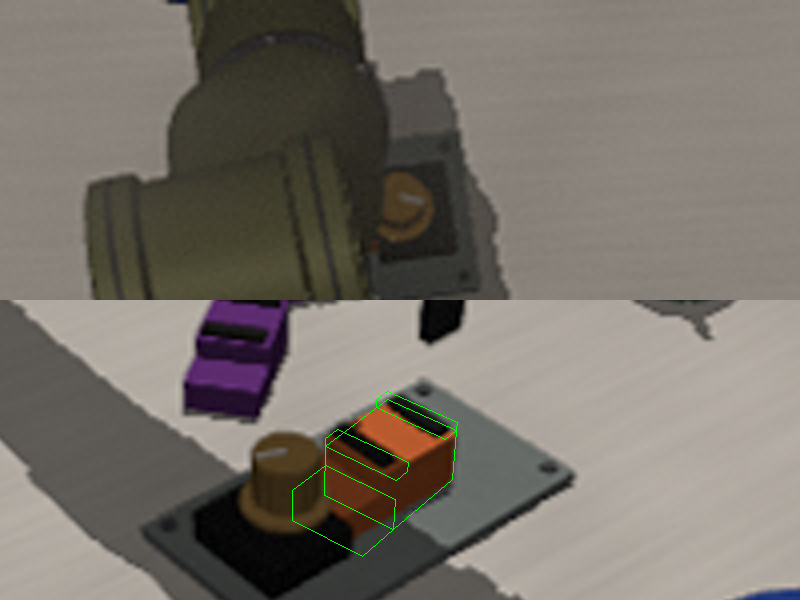

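View pics/scene_5.png

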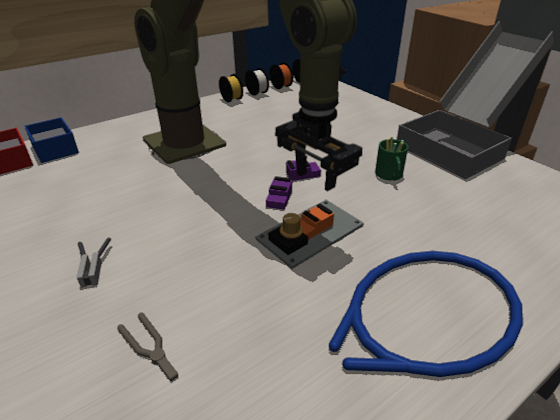

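```bash
python3 -m creep '[38,0,-10,0,0,0,38,0,-10,0,0,0,38,0,-10,0,0,0,38,0,-10,0,0,0,30,0,0,0,0,0]' 72;python3 go.py .602 .060 .15 5.85
cat >> m.py <<'E'
def fitshoe(o,pj,s0,views=("top","scene")):
    r={"top":(175,235,215,290),"scene":(185,250,280,350)}
    occ=cap_model(pj[:3],.002)+cap_model(pj[:3],0)+[T(pj[:3],box(-.035,.035,-.1,-.04,.01,.032))]
    M={n:up(shoemask(o[n],r[n])) for n in views}
    V={n:1-sil(o[n],occ) for n in views}
    f=lambda p,vs=views:sum(1-iou(sil(o[n],shoe_model2(p))&V[n],M[n]&V[n]) for n in vs)
    def run(p0,vs):
        st=np.array([.004,.004,.05])
        for k in range(2):
            q=minimize(f,p0,args=(vs,),method="Nelder-Mead",options=dict(initial_simplex=np.vstack([p0]+[np.array(p0)+np.eye(3)[i]*st[i] for i in range(3)]),xatol=5e-5,fatol=1e-4,maxiter=200)); p0=q.x; st=-st/2
        return q
    for vs in ([views] if len(views)==1 else [views]+[(n,) for n in views]):
        q=run(np.array(s0),vs); ps=q.x
        print(vs,ps.round(4),round(q.fun,3),"jig grip",(jl(pj,ps)*1e3).round(1),"nose",(jl(pj,T(ps,[[0,-.06,0]])[0])*1e3).round(1),"yaw",np.degrees(ps[2]-pj[2]).round(2))
        if len(vs)==len(views): best=ps
    return best
E
python3 - <<'E'
from m import *
o=shots("6"); pj=np.load("jig.npy")
s0=[*jw(pj,(.0007,.02)),pj[2]]
ps=fitshoe(o,pj,s0)
H=shoe_model2(ps)+[T(pj[:3],box(-.035,.035,-.1,-.04,.01,.032))]
ov(o["scene"],H,"pics/ovs6.png",(130,220));ov(o["top"],H,"pics/ovt6.png",(150,180))
a=cv2.imread("pics/ovt6.png");b=cv2.imread("pics/ovs6.png")
cv2.imwrite("pics/v6.png",np.vstack([a[80:380],b[200:500]]))
E
```

```text
clock: 7.43
tool_pos: [0.5865, 0.2223, 0.1855]
eef_rot: [0.676, 0.737, 0.001, 0.001]
contact_force: [0.7, 0.1, 0.3]
opening: 0.816
clk 7.43 pos [0.5865 0.2223 0.1855] yhead 4.9 q7 -0.25 q [-0.5   0.76  0.11  1.62 -0.11  0.77 -0.25]
F [0.7 0.1 0.3] M [-0.021  0.032  0.025] open 71.9
TODO mm [-163.     1.5   35.6] deg [ 0.1   0.01 -0.95]
('top', 'scene') [0.6034 0.062  0.0888] 0.291 jig grip [ 2.8 20.8] nose [  2.  -39.2] yaw -0.76
('top',) [0.6012 0.0603 0.114 ] 0.15 jig grip [ 0.4 19.4] nose [  1.1 -40.6] yaw 0.68
('scene',) [0.6071 0.0636 0.0109] 0.092 jig grip [ 6.7 22.1] nose [  1.2 -37.7] yaw -5.22
```

View pics/v6.png

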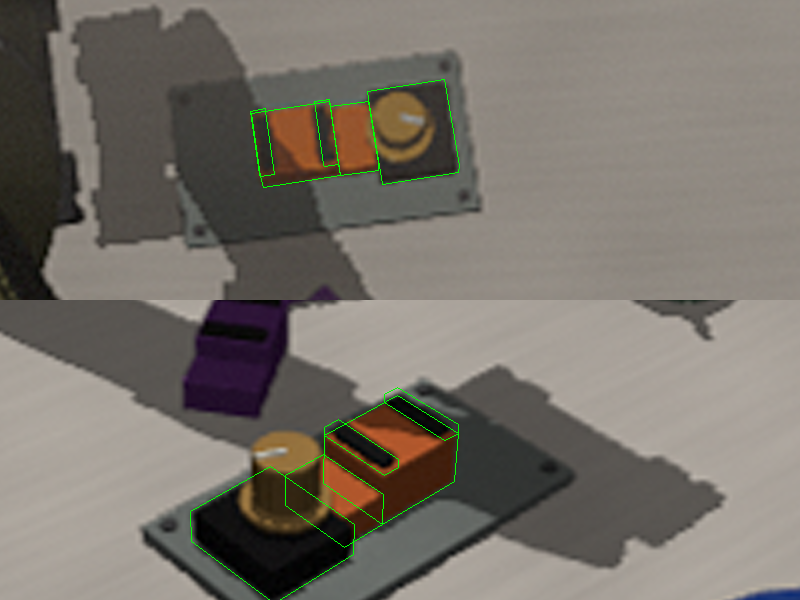

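Run:
```python
import cv2,numpy as np
a=cv2.imread("pics/top_6.png")[165:215,230:300];b=cv2.imread("pics/scene_6.png")[200:250,275:345]
f=lambda x:np.clip(cv2.resize(x,(560,400),interpolation=cv2.INTER_CUBIC).astype(float)*1.8,0,255).astype(np.uint8)
cv2.imwrite("pics/z6.png",np.vstack([f(a)[:300],f(b)[:300]]))
```

View pics/z6.png

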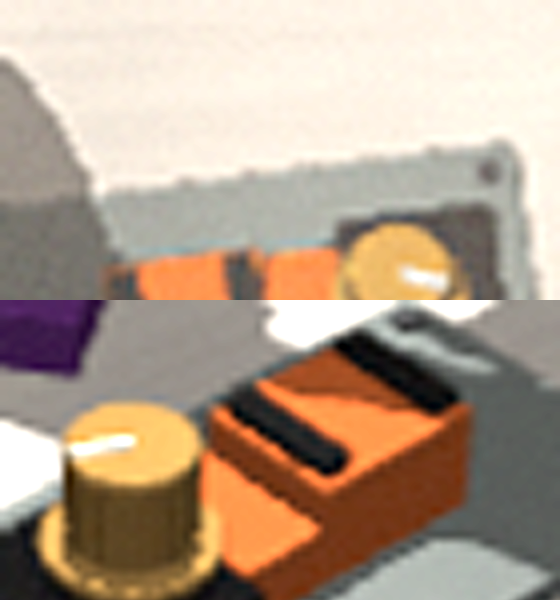

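```bash
cat >> m.py <<'E'
def shoemask(s,r):
    c=s["color"].astype(float)+1; h=hsv(s)
    org=roi((c[...,0]>1.5*c[...,1])&(c[...,0]>1.6*c[...,2])&(h[...,0]<14),r)
    return big(cv2.morphologyEx(org.astype(np.uint8),cv2.MORPH_CLOSE,np.ones((7,7))))
E
python3 - <<'E'
from m import *
pj=np.load("jig.npy")
o={}
for n in ("top","scene"):
    s=snapshot(n); s["color"]=cv2.imread(f"pics/{n}_6.png")[:,:,::-1].copy(); o[n]=s
s0=[*jw(pj,(.0007,.02)),pj[2]]
ps=fitshoe(o,pj,s0)
r={"top":(175,235,215,290),"scene":(185,250,280,350)}
# lateral edges in top view: sub-pixel via redness
im=o["top"]["color"].astype(float); red=im[...,0]/(im[...,2]+1)
for nm,hs in (("jigyaw",ps[2]),):
  pass
v=[]
for n in o:
    z=cv2.resize(o[n]["color"][:,:,::-1],None,fx=4,fy=4)
    m=up(shoemask(o[n],r[n])); cs,_=cv2.findContours(m,0,1); cv2.drawContours(z,cs,-1,(0,255,0),1)
    a,b=((150,180) if n=="top" else (170,220)); v.append(z[a*4:a*4+300,b*4:b*4+800])
cv2.imwrite("pics/m6.png",np.vstack(v))
E
```

```text
('top', 'scene') [0.6052 0.0485 0.0709] 0.271 jig grip [3.2 7.2] nose [  1.3 -52.8] yaw -1.79
('top',) [0.6049 0.0492 0.1019] 0.137 jig grip [2.9 8. ] nose [  2.9 -52. ] yaw -0.01
('scene',) [0.6042 0.0465 0.0598] 0.13 jig grip [2.  5.3] nose [ -0.5 -54.6] yaw -2.42
```

View pics/m6.png

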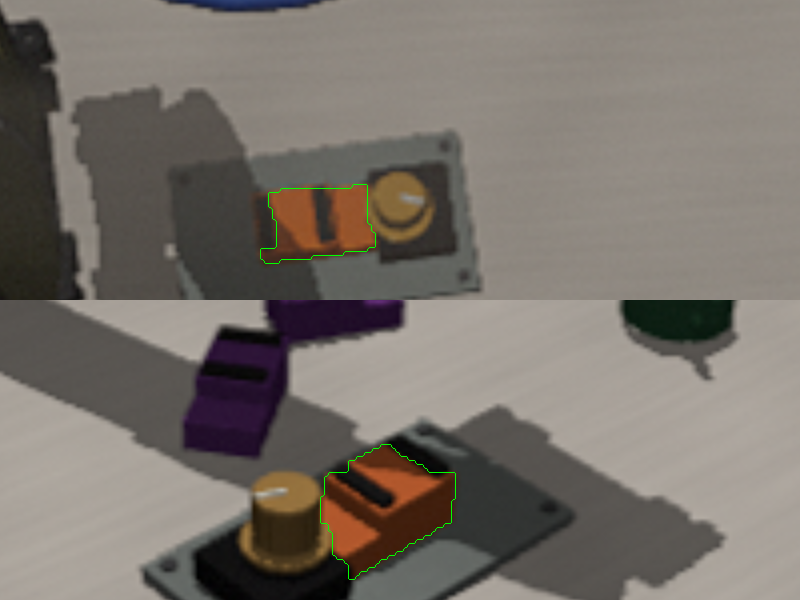

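The views show the nose against the stop with no visible gap, and the top-view shoe yaw is about 0 to 0.7° relative to the jig. Next I read the cap angle from its white line.

```bash
cat >> m.py <<'E'
def capang(o,pj,z,n="top"):
    s=o[n]; c=jw(pj,(0,-.06)); h=.071+z
    E=s["extrinsics"];Kc=s["intrinsics"]
    # homography plane z=h -> img
    t=lambda P: proj(s,P)
    N=121; g=np.linspace(-.022,.022,N)
    # sample in jig axes
    X,Y=np.meshgrid(g,g); W=T(pj[:3],np.c_[X.ravel(),Y.ravel()-.06,np.full(X.size,h)])
    q=t(W).astype(np.float32).reshape(N,N,2)
    im=cv2.remap(s["color"],q[...,0],q[...,1],cv2.INTER_LINEAR).astype(float)
    w=im[...,2]/(im[...,0]+1); rr=np.hypot(X,Y); k=(rr<.017)
    w=np.where(k,np.clip(w-np.median(w[k])-.15,0,None),0)
    cx,cy=(w*X).sum()/w.sum(),(w*Y).sum()/w.sum()
    # direction: from jig +y ccw
    a=np.arctan2(-cx,cy)%(2*np.pi)
    print(n,"line centroid mm",cx*1e3,cy*1e3,"angle",a, "wsum",w.sum())
    cv2.imwrite(f"pics/cap_{n}.png",cv2.resize(im[::-1,:,::-1].astype(np.uint8),None,fx=3,fy=3))
    return a
E
python3 - <<'E'
from m import *
pj=np.load("jig.npy"); o=shots("7")
for n in o: capang(o,pj,.0026,n)
print(jw(pj,(0,-.06)))
E
python3 go.py .6089 -.0187 .16 5.85
```

```text
scene line centroid mm -4.271890660601497 -6.944103434585491 angle 2.590084309173738 wsum 205.0751071359967
top line centroid mm -3.5928833180611277 -8.025158570210163 angle 2.7206509967036467 wsum 192.69284204458887
[ 0.60888628 -0.01873192]
clk 7.73 pos [0.5864 0.2167 0.1833] yhead 4.71 q7 -0.25 q [-0.49  0.76  0.11  1.63 -0.11  0.77 -0.25]
F [-0.8 -1.6  0. ] M [-0.134  0.028 -0.021] open 72.1
TODO mm [-236.3    3.1   24.2] deg [-0.1   0.24 -1.14]
```

View pics/cap_top.png

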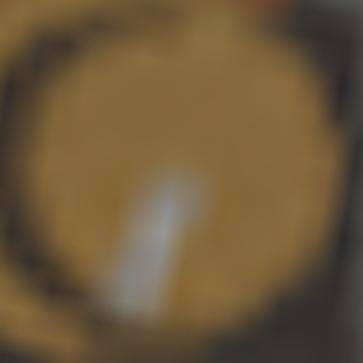

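View pics/cap_scene.png

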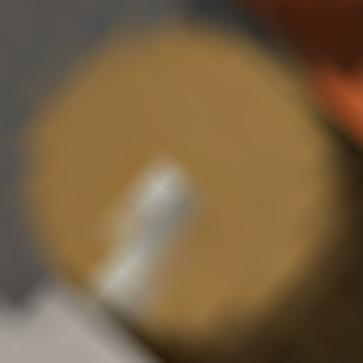

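```bash
python3 -m creep '[-39,0,0,0,0,0,-39,0,4,0,0,0,-39,0,4,0,0,0,-39,0,4,0,0,0,-39,0,4,0,0,0]' 60;python3 go.py .6089 -.0187 .16 51
python3 -m creep '[0,0,0,0,0,-6,0,0,0,0,0,-6,0,0,0,0,0,-6,0,0,0,0,0,-6,0,0,0,0,0,-6]' 60;python3 go.py .6089 -.0187 .12 51
```

```text
clock: 8.15
tool_pos: [0.6023, 0.021, 0.1661]
eef_rot: [0.675, 0.738, -0.001, -0.001]
contact_force: [0.7, 0.2, -0.3]
opening: 0.682
clk 8.15 pos [0.6023 0.021  0.1661] yhead 5.14 q7 0.04 q [-0.15  0.75  0.06  1.71 -0.07  0.68  0.04]
F [ 0.7  0.2 -0.3] M [-0.071  0.025  0.01 ] open 60.1
TODO mm [-40.1   3.    6.1] deg [ -0.09  -0.05 -45.86]
clock: 8.57
tool_pos: [0.5986, -0.0119, 0.1641]
eef_rot: [0.469, 0.883, -0.01, 0.001]
contact_force: [0.1, 1.0, -1.2]
opening: 0.683
clk 8.57 pos [ 0.5986 -0.0119  0.1641] yhead 34.04 q7 0.43 q [-0.03  0.75 -0.07  1.71  0.11  0.69  0.43]
F [ 0.1  1.  -1.2] M [-0.046 -0.028  0.028] open 60.1
TODO mm [-10.9   5.5  44.2] deg [ -1.09   0.47 -16.95]
```

```bash
python3 -m creep '[-5,2,10,-0.5,0.3,-6,-3,1.5,10,-0.3,0,-6,-2,1,10,0,0,-5,0,0,0,0,0,0]' 60;python3 go.py .6089 -.0187 .10 51
```

```text
clock: 8.9
tool_pos: [0.6062, -0.0298, 0.133]
eef_rot: [0.332, 0.943, -0.006, 0.0]
contact_force: [-0.1, -0.1, -0.3]
opening: 0.68
clk 8.9 pos [ 0.6062 -0.0298  0.133 ] yhead 51.22 q7 0.67 q [ 0.06  0.8  -0.16  1.71  0.21  0.65  0.67]
F [-0.1 -0.1 -0.3] M [-0.013  0.044  0.02 ] open 59.9
TODO mm [ 5.  10.7 32.8] deg [-0.59  0.26  0.23]
```

```bash
python3 -m creep '[5,10.5,13,-0.5,0.2,0,0,0,13,0,0,0,0,0,4,0,0,0,0,0,0,0,0,0]' 60;python3 go.py .6089 -.0187 .046 51
```

```text
clock: 9.23
tool_pos: [0.6074, -0.0269, 0.1025]
eef_rot: [0.342, 0.94, -0.003, 0.0]
contact_force: [0.0, 1.0, 1.0]
opening: 0.681
clk 9.23 pos [ 0.6074 -0.0269  0.1025] yhead 50.05 q7 0.65 q [ 0.05  0.85 -0.15  1.73  0.21  0.59  0.65]
F [0. 1. 1.] M [ 0.005  0.034 -0.058] open 60.0
TODO mm [ 4.3  7.5 56.4] deg [-0.31  0.13 -0.95]
```

Run:
```python
from m import *
o=shots("8"); a=cv2.imread("pics/scene_8c.png"); cv2.imwrite("pics/v8.png",a)
```

```text
(no output)
```

View pics/v8.png

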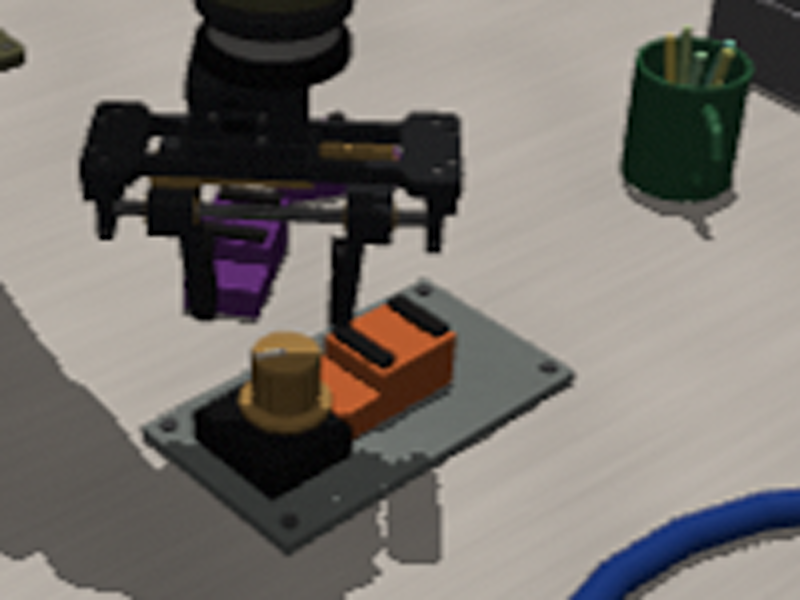

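The shoe sits flush at (350,390), and the fingers straddle the cap from behind. I trim the lateral offset before descending.

```bash
python3 -m creep '[4,7.5,0,-0.3,0,-0.9,0,0,0,0,0,0]' 60;python3 go.py .6089 -.0187 .046 51
```

```text
clock: 9.5
tool_pos: [0.6105, -0.0186, 0.1047]
eef_rot: [0.334, 0.942, 0.0, 0.003]
contact_force: [0.9, 0.4, -0.0]
opening: 0.678
clk 9.5 pos [ 0.6105 -0.0186  0.1047] yhead 50.95 q7 0.65 q [ 0.04  0.85 -0.15  1.72  0.21  0.58  0.65]
F [ 0.9  0.4 -0. ] M [ 0.001  0.031 -0.038] open 59.8
TODO mm [ 1.5 -1.3 58.7] deg [ 0.11  0.3  -0.05]
```

```bash
python3 -m creep '[1.2,-1,10,0,0.2,0,0,0,10,0,0,0,0,0,0,0,0,0]' 60;python3 go.py .6089 -.0187 .046 51
```

```text
clock: 9.75
tool_pos: [0.6102, -0.0177, 0.0849]
eef_rot: [0.334, 0.943, 0.002, 0.003]
contact_force: [0.0, -1.0, 0.1]
opening: 0.682
clk 9.75 pos [ 0.6102 -0.0177  0.0849] yhead 50.99 q7 0.65 q [ 0.04  0.88 -0.15  1.73  0.22  0.54  0.65]
F [ 0.  -1.   0.1] M [ 0.058  0.061 -0.041] open 60.0
TODO mm [ 0.5 -1.8 38.9] deg [ 0.27  0.24 -0.01]
```

```bash
python3 -m creep '[0.5,-2,9,0.2,0.2,0,0,-0.5,10,0,0,0,0,0,0,0,0,0]' 60;python3 go.py .6089 -.0187 .046 51
python3 -m creep '[0.5,-1.5,9,0.2,0.2,0,0,-0.5,7,0,0,0,0,0,0,0,0,0]' 60;python3 go.py .6089 -.0187 .046 51
```

```text
clock: 10.0
tool_pos: [0.6077, -0.0194, 0.0633]
eef_rot: [0.334, 0.943, 0.0, -0.0]
contact_force: [-0.1, 0.3, 0.7]
opening: 0.683
clk 10.0 pos [ 0.6077 -0.0194  0.0633] yhead 51.0 q7 0.64 q [ 0.03  0.91 -0.14  1.74  0.22  0.51  0.64]
F [-0.1  0.3  0.7] M [-0.002  0.001 -0.002] open 60.2
TODO mm [-0.5  1.3 17.3] deg [ 0.   -0.03 -0.  ]
clock: 10.25
tool_pos: [0.6053, -0.021, 0.0446]
eef_rot: [0.334, 0.943, -0.001, -0.003]
contact_force: [0.0, 0.4, -0.8]
opening: 0.679
clk 10.25 pos [ 0.6053 -0.021   0.0446] yhead 50.98 q7 0.64 q [ 0.03  0.94 -0.13  1.74  0.23  0.48  0.64]
F [ 0.   0.4 -0.8] M [-0.06   0.025  0.016] open 59.8
TODO mm [-1.3  4.1 -1.4] deg [-0.28 -0.31 -0.02]
```

```bash
python3 -m creep '[-1,3.8,-1.5,-0.3,-0.3,0,0,0,0,0,0,0]' 60;python3 go.py .6089 -.0187 .046 51
```

```text
clock: 10.42
tool_pos: [0.6084, -0.0187, 0.0454]
eef_rot: [0.334, 0.943, 0.0, -0.0]
contact_force: [-0.3, 0.5, -0.1]
opening: 0.68
clk 10.42 pos [ 0.6084 -0.0187  0.0454] yhead 50.96 q7 0.64 q [ 0.03  0.94 -0.13  1.74  0.23  0.48  0.64]
F [-0.3  0.5 -0.1] M [-0.019 -0.022 -0.056] open 59.9
TODO mm [-0.4  0.3 -0.6] deg [ 0.   -0.04 -0.04]
```

```bash
python3 -m creep '[0,0,0,0,0,0,0,0,0,0,0,0,0,0,0,0,0,0,0,0,0,0,0,0]' 30 8;python3 go.py .6089 -.0187 .046 51
python3 -m creep '[0,0,0,0,0,0,0,0,0,0,0,0]' 30 20;python3 go.py .6089 -.0187 .046 51
```

```text
clock: 10.75
tool_pos: [0.6091, -0.0187, 0.0465]
eef_rot: [0.334, 0.943, 0.0, 0.001]
contact_force: [0.5, 0.5, -0.7]
opening: 0.425
clk 10.75 pos [ 0.6091 -0.0187  0.0465] yhead 50.98 q7 0.64 q [ 0.03  0.94 -0.13  1.74  0.23  0.48  0.64]
F [ 0.5  0.5 -0.7] M [0.243 0.106 0.01 ] open 37.4
TODO mm [ 0.1 -0.1  0.5] deg [ 0.05  0.05 -0.02]
clock: 10.92
tool_pos: [0.609, -0.0186, 0.0466]
eef_rot: [0.334, 0.943, 0.0, 0.001]
contact_force: [0.2, -0.3, -1.5]
opening: 0.425
clk 10.92 pos [ 0.609  -0.0186  0.0466] yhead 50.98 q7 0.64 q [ 0.03  0.94 -0.13  1.74  0.23  0.48  0.64]
F [ 0.2 -0.3 -1.5] M [ 0.032 -0.048  0.038] open 37.5
TODO mm [ 0.1 -0.1  0.6] deg [ 0.06  0.06 -0.02]
```

```bash
python3 -m creep '[0,0,0.1,0,0,5,0,0,0.1,0,0,5,0,0,0.1,0,0,5]' 30 20;python3 go.py .609 -.0186 .0462 36
```

```text
clock: 11.17
tool_pos: [0.6089, -0.0188, 0.0463]
eef_rot: [0.458, 0.889, 0.001, 0.0]
contact_force: [-0.1, 0.5, -1.5]
opening: 0.429
clk 11.17 pos [ 0.6089 -0.0188  0.0463] yhead 35.5 q7 0.46 q [-0.01  0.93 -0.07  1.74  0.12  0.47  0.46]
F [-0.1  0.5 -1.5] M [-0.041  0.025  0.075] open 37.8
TODO mm [0.1 0.2 0.1] deg [ 0.1  0.  -0.5]
```

```bash
python3 -m creep '[0,0,0.1,0,0,6,0,0,0.1,0,0,6,0,0,0.1,0,0,6,0,0,0.1,0,0,6,0,0,0.1,0,0,6]' 30 20;python3 go.py .609 -.0186 .0457 5.5
python3 -m creep '[0,0,0.1,0,0,6,0,0,0.1,0,0,6,0,0,0.1,0,0,6,0,0,0.1,0,0,6,0,0,0.1,0,0,6]' 30 20;python3 go.py .609 -.0186 .0452 -24.5
```

```text
clock: 11.58
tool_pos: [0.6087, -0.0189, 0.0457]
eef_rot: [0.681, 0.732, 0.001, 0.0]
contact_force: [-0.6, 0.1, -1.3]
opening: 0.428
clk 11.58 pos [ 0.6087 -0.0189  0.0457] yhead 4.12 q7 0.12 q [-0.07  0.94  0.05  1.75 -0.1   0.46  0.12]
F [-0.6  0.1 -1.3] M [-0.098  0.117  0.123] open 37.7
TODO mm [0.3 0.3 0. ] deg [ 0.08 -0.06 -1.38]
clock: 12.0
tool_pos: [0.6084, -0.0189, 0.0452]
eef_rot: [0.854, 0.52, 0.001, -0.0]
contact_force: [-0.4, -0.6, -1.7]
opening: 0.427
clk 12.0 pos [ 0.6084 -0.0189  0.0452] yhead -27.29 q7 -0.22 q [-0.14  0.95  0.18  1.75 -0.33  0.47 -0.22]
F [-0.4 -0.6 -1.7] M [-0.198  0.127  0.075] open 37.6
TODO mm [ 0.5  0.4 -0. ] deg [ 0.03 -0.08 -2.79]
```

```bash
python3 -m creep '[0.3,0.3,0.1,0,0,6,0,0,0.1,0,0,6,0,0,0.1,0,0,6,0,0,0.1,0,0,6,0,0,0.1,0,0,6]' 30 20;python3 go.py .609 -.0187 .0446 -57
```

```text
clock: 12.42
tool_pos: [0.6082, -0.0187, 0.0446]
eef_rot: [0.963, 0.27, 0.0, -0.0]
contact_force: [-1.0, 0.3, -1.5]
opening: 0.423
clk 12.42 pos [ 0.6082 -0.0187  0.0446] yhead -58.67 q7 -0.57 q [-0.21  0.97  0.31  1.76 -0.54  0.5  -0.57]
F [-1.   0.3 -1.5] M [-0.239  0.158  0.094] open 37.2
TODO mm [0.7 0.4 0. ] deg [-0.04 -0.04 -1.67]
```

```bash
python3 -m creep '[0.3,0.3,0.1,0,0,6,0,0,0.1,0,0,6,0,0,0.1,0,0,6,0,0,0.1,0,0,6,0,0,0.1,0,0,4]' 30 20;python3 go.py .609 -.0187 .0441 -88
```

```text
clock: 12.83
tool_pos: [0.608, -0.0185, 0.0441]
eef_rot: [1.0, 0.017, -0.0, -0.001]
contact_force: [-1.2, 0.4, -0.8]
opening: 0.424
clk 12.83 pos [ 0.608  -0.0185  0.0441] yhead -88.02 q7 -0.92 q [-0.28  0.99  0.43  1.76 -0.73  0.56 -0.92]
F [-1.2  0.4 -0.8] M [-0.226  0.234  0.095] open 37.3
TODO mm [ 0.9  0.2 -0. ] deg [-0.07  0.03 -0.02]
```

```bash
for i in 1; do python3 -m creep '[0.3,0,0.05,0,0,3,0,0,0.05,0,0,3]' 30 20 >/dev/null;python3 go.py .609 -.0187 .0438 -95; done
python3 -m creep '[0.3,0,0.05,0,0,3]' 30 20 >/dev/null;python3 go.py .609 -.0187 .0438 -98
python3 -m creep '[0,0,0.05,0,0,3]' 30 20 >/dev/null;python3 go.py .609 -.0187 .0438 -101
python3 -m creep '[0,0,0.05,0,0,3]' 30 20 >/dev/null;python3 go.py .609 -.0187 .0438 -104
```

```text
clk 13.0 pos [ 0.608  -0.0184  0.044 ] yhead -94.31 q7 -1.0 q [-0.29  1.    0.46  1.76 -0.76  0.57 -1.  ]
F [-0.3 -0.2 -0.7] M [-0.234  0.206  0.078] open 37.4
TODO mm [1.  0.2 0.2] deg [-0.04  0.07  0.69]
clk 13.08 pos [ 0.6081 -0.0184  0.0439] yhead -97.43 q7 -1.04 q [-0.3   1.01  0.47  1.76 -0.78  0.58 -1.04]
F [ 0.  -0.2  0.6] M [-0.26   0.343  0.088] open 37.3
TODO mm [1.  0.2 0.1] deg [-0.03  0.1   0.57]
clk 13.17 pos [ 0.608  -0.0184  0.0439] yhead -100.55 q7 -1.08 q [-0.31  1.01  0.49  1.76 -0.8   0.58 -1.08]
F [-0.4 -0.9 -1.2] M [-0.176  0.213  0.088] open 37.4
TODO mm [1.  0.2 0.1] deg [-0.02  0.1   0.45]
clk 13.25 pos [ 0.608  -0.0184  0.0438] yhead -103.66 q7 -1.12 q [-0.31  1.01  0.5   1.76 -0.82  0.59 -1.12]
F [ 0.7  0.2 -1.8] M [-0.255  0.217  0.086] open 37.8
TODO mm [1.  0.1 0. ] deg [-0.01  0.1   0.34]
```

```bash
for k in 1; do
python3 -m creep '[0,0,0.05,0,0,2.5]' 30 20 >/dev/null;python3 go.py .609 -.0187 .0438 -106
python3 -m creep '[0,0,0.05,0,0,2.5]' 30 20 >/dev/null;python3 go.py .609 -.0187 .0438 -109
python3 -m creep '[0,0,0,0,0,2.5]' 30 20 >/dev/null;python3 go.py .609 -.0187 .0438 -111
python3 -m creep '[0,0,0,0,0,2.5]' 30 20 >/dev/null;python3 go.py .609 -.0187 .0438 -114
done
```

```text
clk 13.33 pos [ 0.608  -0.0183  0.0438] yhead -106.28 q7 -1.15 q [-0.32  1.02  0.51  1.76 -0.83  0.6  -1.15]
F [-1.5 -0.2 -1.2] M [-0.215  0.197  0.133] open 37.3
TODO mm [ 1.   0.1 -0. ] deg [-0.01  0.1  -0.28]
clk 13.42 pos [ 0.6082 -0.0183  0.0438] yhead -108.79 q7 -1.18 q [-0.32  1.02  0.52  1.76 -0.84  0.6  -1.18]
F [ 1.9 -0.9  0.6] M [-0.329 -0.138  0.548] open 37.3
TODO mm [ 0.9  0.1 -0. ] deg [0.02 0.08 0.21]
clk 13.5 pos [ 0.6089 -0.0185  0.0439] yhead -111.26 q7 -1.21 q [-0.33  1.02  0.53  1.76 -0.86  0.61 -1.21]
F [ 1.5 -1.9 -1.6] M [-0.361 -0.225  0.647] open 37.4
TODO mm [0.1 0.1 0.1] deg [ 0.04 -0.02 -0.26]
clk 13.58 pos [ 0.6097 -0.0188  0.044 ] yhead -113.73 q7 -1.25 q [-0.33  1.03  0.54  1.76 -0.87  0.62 -1.25]
F [ 0.2 -1.2 -2.1] M [-0.345 -0.051  0.608] open 37.2
TODO mm [-0.7  0.2  0.2] deg [ 0.08 -0.12  0.27]
```

The moment jumped from about 0.09 to 0.6 N m at heading −108°, then stayed there while the grip slipped. So the cap is bottomed, after about 2.77 rad. Now I back it off 90°.

```bash
python3 -m creep '[0,0,0,0,0,-2]' 30 22 >/dev/null;python3 go.py .609 -.0187 .0438 -23
python3 -m creep '[0,0,-0.1,0,0,-6,0,0,-0.1,0,0,-6,0,0,-0.1,0,0,-6,0,0,-0.1,0,0,-6,0,0,-0.1,0,0,-6]' 30 22 >/dev/null;python3 go.py .609 -.0187 .0448 -23
python3 -m creep '[0,0,-0.1,0,0,-6,0,0,-0.1,0,0,-6,0,0,-0.1,0,0,-6,0,0,-0.1,0,0,-6,0,0,-0.1,0,0,-6]' 30 22 >/dev/null;python3 go.py .609 -.0187 .0453 -23
```

```text
clk 13.67 pos [ 0.6099 -0.0189  0.0439] yhead -111.72 q7 -1.22 q [-0.33  1.02  0.54  1.76 -0.86  0.61 -1.22]
F [-0.7 -0.9  1.9] M [-0.008  0.362 -0.102] open 37.5
TODO mm [-0.9  0.2  0.1] deg [ 2.100e-01 -2.000e-02 -8.872e+01]
clk 14.08 pos [ 0.61   -0.0181  0.0445] yhead -80.42 q7 -0.83 q [-0.27  0.99  0.4   1.75 -0.68  0.54 -0.83]
F [-0.9 -0.9 -1. ] M [-0.087  0.235 -0.108] open 37.4
TODO mm [-1.   0.4 -0.3] deg [ 1.900e-01  2.000e-02 -5.742e+01]
clk 14.5 pos [ 0.6096 -0.0175  0.045 ] yhead -48.95 q7 -0.46 q [-0.2   0.96  0.27  1.75 -0.48  0.49 -0.46]
F [-0.6 -0.9 -1. ] M [-0.11   0.28  -0.096] open 37.6
TODO mm [-1.3  0.5 -0.3] deg [ 9.000e-02 -1.000e-02 -2.595e+01]
```

```bash
python3 -m creep '[0,0,-0.1,0,0,-6,0,0,-0.1,0,0,-6,0,0,-0.1,0,0,-6,0,0,-0.1,0,0,-5.6,0,0,0,0,0,-0.5]' 30 22 >/dev/null;python3 go.py .609 -.0187 .0453 -23
python3 -m creep '[0,0,0,0,0,0,0,0,0,0,0,0]' 30 22 >/dev/null;python3 go.py .609 -.0187 .0453 -23
python3 - <<'E'
from m import *
pj=np.load("jig.npy"); o=shots("9")
for n in o: capang(o,pj,.0016,n)
v=np.vstack([cv2.imread("pics/top_9c.png")[:300],cv2.imread("pics/scene_9c.png")[200:500]]); cv2.imwrite("pics/v9.png",v)
b=cv2.imread("pics/scene_9.png")[185:255,260:345]; cv2.imwrite("pics/z9.png",np.clip(cv2.resize(b,(680,560),interpolation=cv2.INTER_CUBIC)*1.6,0,255).astype(np.uint8))
E
```

```text
clk 14.92 pos [ 0.6091 -0.0171  0.0455] yhead -23.54 q7 -0.18 q [-0.14  0.95  0.17  1.75 -0.31  0.47 -0.18]
F [-0.1  0.  -1. ] M [-0.075  0.091 -0.07 ] open 37.6
TODO mm [-1.5  0.5  0.2] deg [ 0.01 -0.08 -0.54]
clk 15.08 pos [ 0.6091 -0.0171  0.0455] yhead -23.77 q7 -0.18 q [-0.14  0.95  0.17  1.75 -0.31  0.47 -0.18]
F [-0.5 -0.4 -1.8] M [-0.182  0.168  0.047] open 37.3
TODO mm [-1.5  0.5  0.2] deg [ 0.   -0.12 -0.77]
scene line centroid mm -1.7935431996850897 -5.562474720847125 angle 2.8296813705890353 wsum 3.682159361106731
top line centroid mm -4.289288574669959 8.010867796748865 angle 0.49159113251361364 wsum 0.9210164775444529
```

View pics/v9.png

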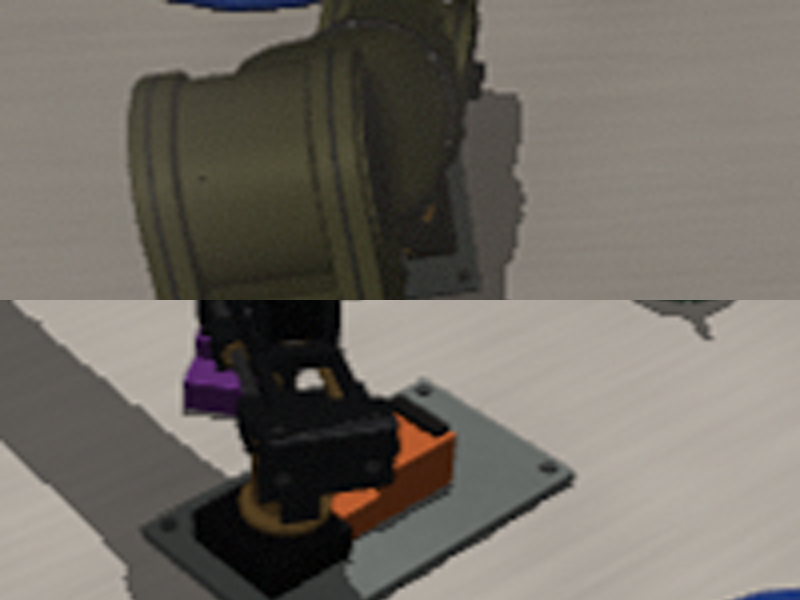

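View pics/z9.png

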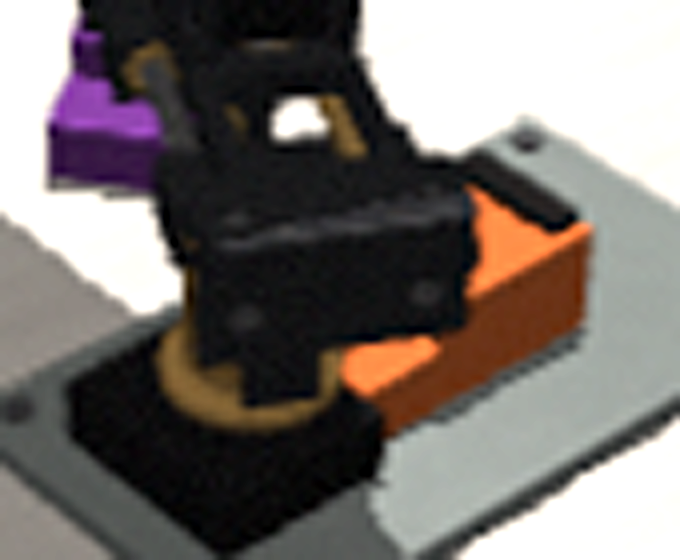

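The cap turned back about 89° under a steady −0.1 N m, with no slip. The gripper hides the white line in both views. The shoe's rear corner is at (455,435) in this stacked view, the same as before the cap work. Final bystander check, then hand in.

Run:
```python
from h import *
a=cv2.imread("pics/scene_8.png").astype(int); 
s=snapshot("scene"); b=s["color"][:,:,::-1].astype(int); c=cv2.imread("pics/scene0.png").astype(int)
for n,r in dict(mug=(135,185,370,412),plier=(310,385,110,185),clamp=(230,292,70,118)).items():
    x=abs(b-c).max(2)[r[0]:r[1],r[2]:r[3]]; print(n,(x>30).sum())
x=abs(b-a).max(2)[205:245,318:340]; print("shoe rear diff",(x>30).sum())
for n in ["mug","plier","clamp"]: print(n,[(r["xy"],round(r["score"],2)) for r in find_in(n,"scene")][:2])
st=get_state(); print(st["clock"],st["contact_force"],st["opening"]*88.1)
print(finish_job())
```

```text
mug 0
plier 0
clamp 0
shoe rear diff 39
mug [([394.3, 156.3], 0.61)]
plier [([153.0, 348.3], 0.84)]
clamp [([87.1, 268.6], 0.83)]
15.3833 [-0.52328035 -0.22501147 -1.44859688] 36.92345676276514
the job is handed in; nothing more can be done
None
```

The job is handed in at 15.4 s of the 56 s allowed: the shoe is against the stop and the gripper is still holding the cap, backed off about a quarter turn.

**Shoe:** I pinched it, squared it and slid it about 37 mm into the stop, ending with a push of about 9 N.
- The pictures afterwards showed no gap. The top-view fits put the shoe 0 to 0.7° off square.
- The scene-view fits disagreed, giving −2.4° and −5.2°. The cap and stop hid part of the shoe there and shadows fell across it, so I trusted the top view.

**Cap:** I turned it clockwise in one grasp by about 2.77 rad.
- The moment jumped from 0.09 to about 0.6 N m and the grip then slipped, so I took it as bottomed. The white line had suggested 2.6 to 2.7 rad to go.
- I then backed it off about 88 to 90°, judged from the tool's heading and a steady −0.1 N m.
- I could not check the final angle by the white line, because the gripper hides it in both cameras.

**Bystanders:** The mug, pliers and clamp showed no pixel change from the first picture. A before-and-after check around the shoe's rear showed 39 changed pixels. I put that down to the arm and its shadow without checking further, as the shoe's rear corner had not moved.

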